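# Latch the end cover of a microscope transport case

### The job

The end cover of the blue transport case stands ajar on its rubber seal. Take the draw latch's claw, hook its lip over and behind the keeper bar on the cover and draw it back just until it bites, then swing the lever back and down over centre until it lies flat and the cover is pulled home. The latch is light sheet steel: never press or pull it with more than 25 N, and leave the other things on the bench and on the case where they are.

Things in the scene. Friction and masses are not known exactly. Their poses are not given: they have to be found in the camera images.
- case: Blue rigid transport case, fast on the bench, 210 x 160 mm, top 100 mm above the bench. Origin on the bench straight under the lever's pivot; x points along its length to the end cover, y across, z up. It spans x = -165 to 45 mm. On top: the latch's steel base, two upright cheeks at x = -24 to 10 mm, 36 mm wide overall, 25 mm high
- pivot (a point): Lever's pivot axis (along the case's y), at x = 0, 118 mm above the bench; axes as the case's
- cover (a joint): End cover, a blue block 55 x 160 x 100 mm at the case's +x end, sliding along x; m. 0.005 = ajar at its outer stop (start), about 0 (within 1 mm) when latched, -0.002 inner stop. The seal pushes it out with 12 N at 0.005 and 6 N more per mm inward
- keeper (a point): Keeper on the cover's top: steel bar, 6 mm thick, 36 mm long, across (along y), on two cheeks 12 mm long in x at y = +-15 to 18 mm. Origin at the bar's centre, 116 mm above the bench (16 mm above the cover's top), about 79.5 mm ahead (+x) of the pivot while the cover is ajar; axes as the case's
- lever (a joint): Latch lever on the pivot; rad. 0 = closed: flat, pointing to the case's -x, on a rigid stop; 1.57 = upright; 2.0 = leaning to the keeper. Hinge friction 0.025 N m holds it where left until loaded. With the claw hooked it is over centre below about 0.3: there the load pulls it down
- handle (a point): The lever's flat steel handle, 20 mm wide, 4 mm thick, 8 to 72 mm from the pivot, with a 5 mm lip at its end. Origin on the pivot axis; -x points along it to the tip, z is normal to it: the face to push on for closing (it faces the keeper side when upright, up when closed). Closing with the claw hooked takes about 3 to 5 N at 55 mm
- lever_tip (a point): End of the handle, 68 mm from the pivot, on its closing face
- claw: The latch's claw, a steel plate 22 mm wide, 3 mm thick. Origin on its pin; x points along it to the hooked end, z is up when it lies flat. Plate: x = 16 to 97, z = 5 to 8 mm. At its end a 4 mm lip goes down to z = -5 mm, leaning back 20 degrees to the pin (lower inner edge at x = 91 mm)
- claw_pin (a point): The pin that hinges the claw on the lever, 16 mm from the pivot: at lever = 0 it is at -15.5 mm in x and -4.1 mm in z from the pivot, and turns with the lever. The stiff hinge (0.025 N m) keeps the claw where it is put, so swinging the lever lifts the claw off again unless its lip is drawn snug on the bar
- claw_seat (a point): Where the bar's centre lies in the corner of plate and lip when the hook is seated: x = 90, z = 2 mm in the claw's frame
- claw_grip (a point): Point to pinch the claw across its 22 mm width: middle of the plate, x = 60 mm, z = 6.5 mm in the claw's frame; axes as the claw's. Pulling or pushing the claw here swings the lever along
- claw_lip (a point): Middle of the claw's lip. When the hook is seated it lies about 5 mm beyond (+x) the bar's centre and not above it
- slide_box: Bystander, to be left alone: closed cardboard slide box 40 x 85 x 28 mm lying on top of the case, behind the lever; origin at the centre of its underside
- dropper: Bystander, to be left alone: small white dropper bottle, 32 mm wide, 75 mm tall; origin at the centre of its underside
- wash_bottle: Bystander, to be left alone: clear wash bottle, 64 mm wide, 170 mm tall; origin at the centre of its underside
- jar: Bystander, to be left alone: amber jar, 60 mm wide, 80 mm tall; origin at the centre of its underside
- beaker: Bystander, to be left alone: glass beaker, 68 mm wide, 85 mm tall; origin at the centre of its underside
- petri: Bystander, to be left alone: clear shallow dish, 90 mm wide, 16 mm tall; origin at the centre of its underside
- spatula: Bystander, to be left alone: flat steel spatula, 160 mm long, lying on the bench; origin at the centre of its underside

How it is judged:
By the outcome, as a careful person would: the job done as asked, in the order asked, and still so for the second after the job is handed in, with the robot touching nothing.
It also fails if it takes over 59 s, if anything falls off the work surface, if the arm or the gripper's body presses on something with over 40 N, if the wrist force passes 120 N, or if a joint passes its speed limit or range.

### The arm

A 7-joint arm with a two-finger parallel gripper is mounted at the origin on the work surface. World frame = base frame: x ahead of the robot, y to its left, z up, the work surface at z = 0. Lengths are in m, angles in rad, forces in N, time in s.
With the tool pointing down it reaches from about 0.425 to 0.95 m from the base axis. Payload 4.7 kg.
Tool frame: the origin (TCP) lies at the very end of the fingers, on their centre line; the grasp point (between the pads) lies 19 mm behind it; z points along the fingers, y is the line along which they close (so a half turn about z gives the same grasp; the last joint's range is limited). The gripper opens to 87 mm and grips with 3 to 60 N. Pads are 19 mm wide; open, the fingers measure 117 mm over their backs; the gripper's body (75 mm by 190 mm) begins 51 mm behind the grasp point.
Start: joints at [-1.307, 0.469, -0.049, 1.532, 0.024, 1.141, -0.082], TCP at [0.195, 0.646, 0.223] pointing down, gripper open.
Joint ranges: [-2.59, 2.59], [-0.33, 1.99], [-1.39, 1.29], [0.1, 2.45], [-1.04, 4.18], [0.21, 1.99], [-2.66, 2.66]. Speed limits (rad/s): [2.57, 2.57, 3.14, 3.14, 3.14, 3.14, 3.14].

### API

Orientations are given as a rotation vector (axis times angle).
In Python, from workcell import env gives the robot as it stands.
- The arm moves only by the tool send_rows, never from a script. Its argument "motion" is a list that holds one entry, the list of rows, each a list of 7 numbers: the shift along the world's x, y, z normalised to -1 to 1, where 1 is 0.2 m, then the turn, a rotation vector about the world's x, y, z normalised to -1 to 1, where 1 is 2 rad, then the opening, from 0 (shut) to 1 (fully open). A call has 1 to 12 rows; each row is the pose to reach, as a shift and turn from the pose commanded when the call began; what a row does not reach only later rows make up. A row lasts 1/10 s, in which the tool goes at most 50 mm and 8.59 degrees, less where a joint would pass 70% of its speed; a pose out of reach is approached as far as the arm can. A call with a number of a shift or a turn outside -1 to 1 is refused whole. A call with a gripper value outside its range is refused whole. The fingers move at their own pace and stop on an object; the grip force is fixed at half the most. Time passes only in rows, so rows that repeat a pose let the fingers close. It gives the time, the measured TCP pose, the force, the opening and the grip force at its end, in the units of the state.
- env.get_obs(): the state, without advancing time (a new reading comes with each control period).
- env.read_camera(name): name is "scene" or "top" or "wrist"; returns a dict with "color" (480x640x3 uint8, red, green, blue), "fx", "fy", "cx", "cy" (pixels), "eye" and "orientation" of the camera in the world; the wrist camera has in their place "T_tool_cam" (4x4, takes a point from camera to tool coordinates, whose origin is the TCP and whose axes are the flange's). Camera axes: x right, y down, z forward; pixel columns grow to the right and rows downward; lengths in m; the calibration is good to about 2 mm. A picture is of the moment at which its call begins: read the wrist's pose just before it. There is no depth.
- env.close_job(): hands the job in; it is judged then, once.
The state is a dict: "time_s": time; "q": joint angles; "joint_vel": joint speeds; "effort": joint torques, N m; "eef_pos": TCP position; "orientation": TCP orientation; "force": force on the tool from outside, world axes, zero at the start; "torque": the same for the moment, N m; "opening": opening from 0.0 (shut) to 1.0 (fully open); "grasp_force": force on a finger pad.
Only numpy, scipy, OpenCV 4.12 (cv2) and the standard library are available. Lean on these libraries where they do the work, as an engineer would, in place of code of your own. Each camera call takes 0.05 s, during which the arm holds its last target. There are 200 camera calls.

## Working session

There is one attempt and no reset: what is moved stays moved. The work goes in short steps, Python scripts to look and compute and a tool call to move; the robot and the scene stay as the last step left them, time stands still between calls to the robot, and variables do not carry over. Pictures are saved under pics/ and viewed, at most 10 in all, crops included, and the job is handed in when it is done.

Besides the shell and the picture viewer there is one more tool, called by a JSON object that holds its "op" and its "data", one argument or row to a line. send_rows: Moves the arm, as the interface text tells. Scaled input: -1 to 1 covers 0.2 m each way for a shift and 2 rad each way for a turn. Its arguments: {"type":"object","properties":{"motion":{"type":"array"}},"required":["motion"]}

```bash
mkdir -p pics; ls; python3 - <<'E'
from workcell import env
import cv2,numpy as np
o=env.get_obs();print({k:np.round(v,3) for k,v in o.items()})
for n in("scene","top"):
    c=env.read_camera(n);cv2.imwrite(f"pics/{n}0.png",c["color"][:,:,::-1]);print(n,{k:np.round(v,4) for k,v in c.items() if k!="color"})
E
```

```text
pics
{'time_s': np.float64(0.0), 'q': array([-1.307,  0.469, -0.049,  1.534,  0.024,  1.141, -0.082]), 'joint_vel': array([-0.001,  0.   , -0.001,  0.   , -0.   ,  0.001, -0.002]), 'effort': array([ 1.0000e-03, -5.0797e+01, -8.0000e-02, -2.3615e+01, -6.1000e-02,
        3.8000e-02,  0.0000e+00]), 'eef_pos': array([0.195, 0.646, 0.222]), 'orientation': array([-4.580e-01, -3.108e+00,  3.000e-03]), 'force': array([0.29 , 0.128, 0.085]), 'torque': array([-0.006,  0.076,  0.037]), 'grasp_force': np.float64(0.0), 'opening': np.float64(1.001)}
scene {'fx': np.float64(543.3386), 'fy': np.float64(543.3386), 'cx': np.float64(322.6839), 'cy': np.float64(236.781), 'eye': array([1.3041, 0.2533, 0.829 ]), 'orientation': array([-1.4388, -2.0986,  0.8843])}
top {'fx': np.float64(442.8645), 'fy': np.float64(442.8645), 'cx': np.float64(311.0006), 'cy': np.float64(243.6579), 'eye': array([ 0.4838, -0.021 ,  1.2411]), 'orientation': array([-2.1542,  2.1721, -0.0828])}
```

View pics/scene0.png

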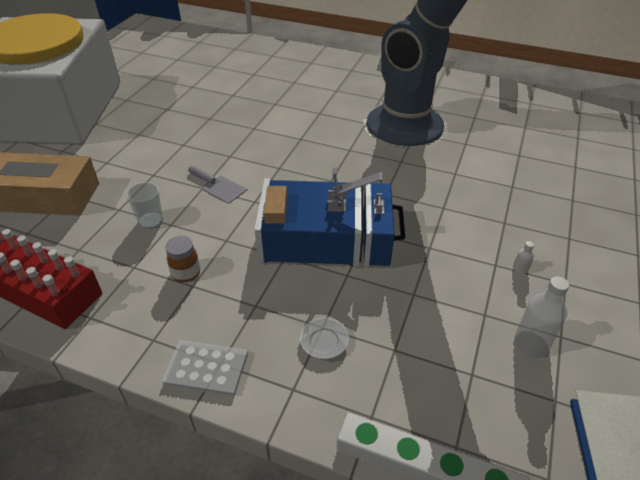

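View pics/top0.png

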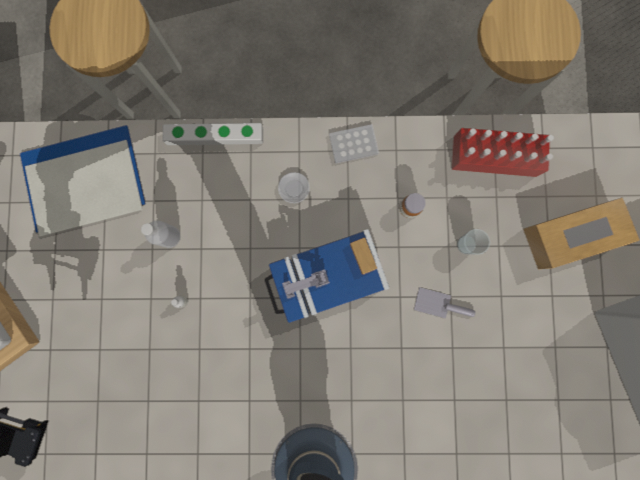

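Case seen in top view around (325,278), cover end at left (~(285,290)). Measure its pose, and crop closer.

```bash
cat > h.py <<'E'
from workcell import env
import cv2,numpy as np
from scipy.spatial.transform import Rotation as R
def cam(n):
    o=env.get_obs();c=env.read_camera(n)
    if n=="wrist":
        T=np.eye(4);T[:3,:3]=R.from_rotvec(o["orientation"]).as_matrix();T[:3,3]=o["eef_pos"]
        T=T@np.array(c["T_tool_cam"]);c["Rm"]=T[:3,:3];c["eye"]=T[:3,3]
    else:c["Rm"]=R.from_rotvec(c["orientation"]).as_matrix()
    return c
def ray(c,u,v):
    d=c["Rm"]@np.array([(u-c["cx"])/c["fx"],(v-c["cy"])/c["fy"],1]);return np.array(c["eye"]),d/np.linalg.norm(d)
def onz(c,u,v,z):
    e,d=ray(c,u,v);return e+d*(z-e[2])/d[2]
def proj(c,p):
    q=np.array(c["Rm"]).T@(np.array(p)-c["eye"]);return np.array([c["fx"]*q[0]/q[2]+c["cx"],c["fy"]*q[1]/q[2]+c["cy"]])
def onplane(c,u,v,p0,n):
    e,d=ray(c,u,v);return e+d*((p0-e)@n)/(d@n)
def blue(im,s=120):
    h=cv2.cvtColor(im,cv2.COLOR_RGB2HSV);return cv2.inRange(h,(105,s,40),(125,255,255))
E
python3 - <<'E'
from h import *
c=cam("top");im=c["color"];m=blue(im);m[:,:230]=0;m[:200]=0;m[400:]=0
m=cv2.morphologyEx(m,cv2.MORPH_CLOSE,np.ones((9,9)))
pts=cv2.findNonZero(m);r=cv2.minAreaRect(pts);b=cv2.boxPoints(r);print(r)
P=np.array([onz(c,*p,.1) for p in b]);print(P.round(4));print([np.linalg.norm(P[i]-P[i-1]).round(4) for i in range(4)])
cv2.imwrite("pics/t1.png",cv2.resize(im[225:325,260:395],None,fx=5.5,fy=5.5,interpolation=cv2.INTER_CUBIC)[:,:,::-1])
s=cam("scene");cv2.imwrite("pics/s1.png",cv2.resize(s["color"][160:275,250:410],None,fx=5,fy=5,interpolation=cv2.INTER_CUBIC)[:,:,::-1])
E
```

```text
((325.185302734375, 276.81427001953125), (61.20803451538086, 100.94031524658203), 70.7873306274414)
[[ 0.5404  0.1134  0.1   ]
 [ 0.6244 -0.1338  0.1   ]
 [ 0.4752 -0.1824  0.1   ]
 [ 0.3927  0.0617  0.1   ]]
[np.float64(0.1565), np.float64(0.2611), np.float64(0.157), np.float64(0.2576)]
```

View pics/t1.png

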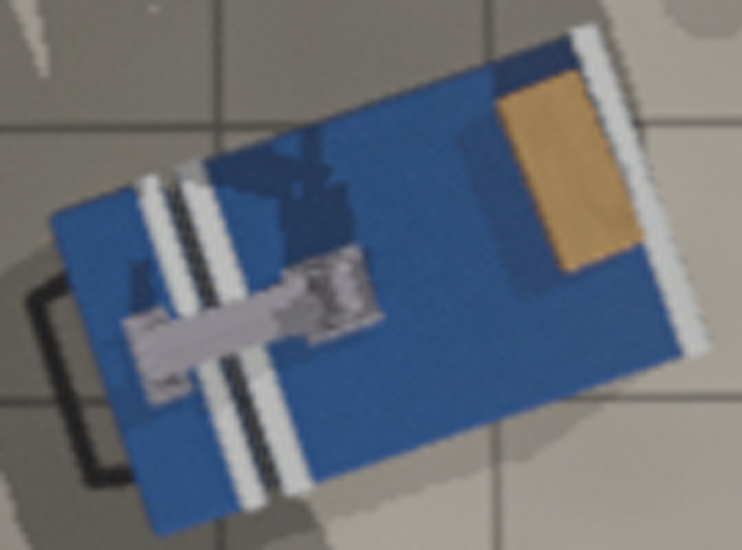

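View pics/s1.png

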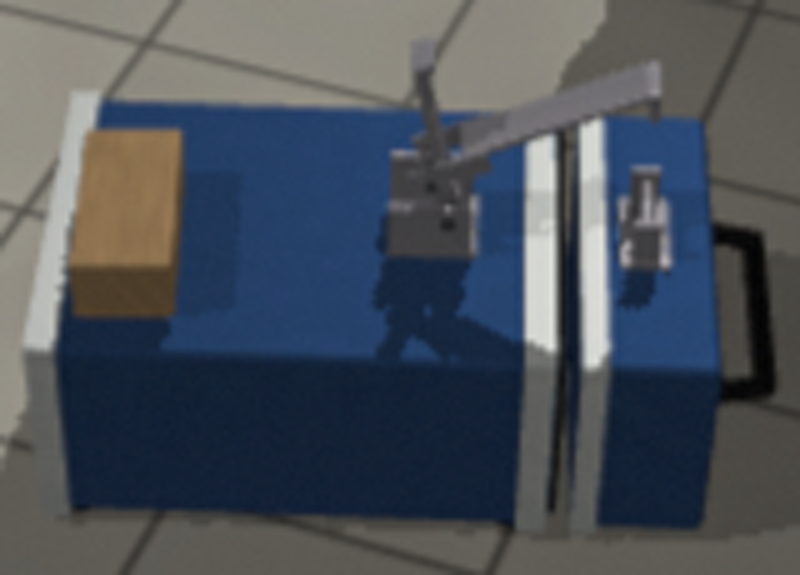

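Scene view: keeper at crop (645,215), claw raised with its end at (657,65–95), handle near upright with tip at (423,45). Top view confirms that +x of the case points left/down. Now zoom the latch and cast rays on the case's mid-plane.

```bash
cat >> h.py <<'E'
YAW=np.radians(108.75);ex=np.array([np.cos(YAW),np.sin(YAW),0]);ey=np.array([-np.sin(YAW),np.cos(YAW),0])
PIV=np.array([.4666,.0876,0])-.105*ex
def w(x,y,z):return PIV+x/1e3*ex+y/1e3*ey+np.array([0,0,z/1e3])
def tocase(p):d=np.asarray(p)-PIV;return np.array([d@ex,d@ey,d[2]])*1e3
def oncase(c,u,v,y):return tocase(onplane(c,u,v,w(0,y,0),ey))
E
python3 - <<'E'
from h import *
s=cam("scene");print(PIV)
t=cam("top")
for n,p in dict(case_mx=(-165,-80,100),case_mx2=(-165,80,100),cov=(105,-80,100),cov2=(105,80,100),kbar1=(79.5,-18,116),kbar2=(79.5,18,116),ch=(-24,-18,125),ch2=(10,-18,125),ch3=(10,18,125)).items():
    print(n,((proj(s,w(*p))-[250,160])*5).round(0),((proj(t,w(*p))-[260,225])*5.5).round(0))
cv2.imwrite("pics/s2.png",cv2.resize(s["color"][162:217,320:393],None,fx=10.9,fy=10.9,interpolation=cv2.INTER_CUBIC)[:,:,::-1])
E
```

```text
[ 0.50035114 -0.01182766  0.        ]
case_mx [ 31. 346.] [583.  25.]
case_mx2 [78. 92.] [700. 347.]
cov [724. 367.] [ 41. 213.]
cov2 [703. 110.] [151. 539.]
kbar1 [655. 229.] [132. 320.]
kbar2 [652. 171.] [158. 395.]
ch [397. 204.] [345. 246.]
ch2 [483. 207.] [274. 270.]
ch3 [483. 150.] [300. 345.]
```

View pics/s2.png

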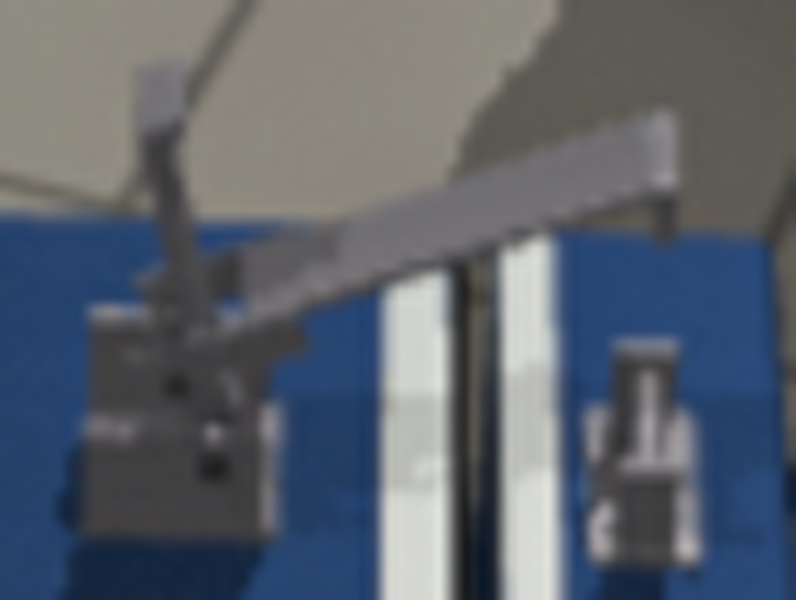

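Zoom: claw's end corners at (676,112) far and (679,188) near, lip bottom (665,240), handle tip edge (160,65)–(165,130); keeper at (645,455), about 3 mm nearer than predicted, so I shift the origin by -3.2 mm.

```bash
sed -i 's/-.105\*ex/-.1082*ex/' h.py; python3 - <<'E'
from h import *
s=cam("scene");g=lambda u,v,y:oncase(s,320+u/10.9-.45,162+v/10.9-.45,y).round(1)
for n,a in dict(clawfar=(676,112,11),clawnear=(679,188,-11),lipbot=(662,242,-11),hfar=(187,64,10),hnear=(187,125,-10),hnearL=(140,130,-10),hfarL=(137,66,10),kn=(645,470,-18),kf=(645,345,18)).items():print(n,g(*a))
# fit theta/phi
from math import *
def pin(th):return np.array([-15.5*cos(th)-4.1*sin(th),15.5*sin(th)-4.1*cos(th)+118])
for th in(1.4,1.6,1.8,2.0):
    p=pin(th);tip=(-72*cos(th),72*sin(th)+118)
    e=(g(676,112,11)+g(679,188,-11))/2;d=e[[0,2]]-p
    L=hypot(97,8);print(th,p.round(1),np.round(tip,1),"dist",hypot(*d).round(1),L,"phi",atan2(d[1],d[0])-atan2(8,97))
E
```

```text
clawfar [ 79.8  11.  178.8]
clawnear [ 79.5 -11.  178.7]
lipbot [ 77.5 -11.  166.4]
hfar [ -8.3  10.  187.2]
hnear [ -7.9 -10.  188.9]
hnearL [-16.2 -10.  187.5]
hfarL [-17.3  10.  186.5]
kn [ 77.8 -18.  118.8]
kf [ 79.   18.  118.8]Traceback (most recent call last):
  File "<stdin>", line 10, in <module>
AttributeError: 'float' object has no attribute 'round'
```

```bash
cat >> h.py <<'E'
from math import *
def pin(th):return np.array([-15.5*cos(th)-4.1*sin(th),15.5*sin(th)-4.1*cos(th)+118])
def tcp_for(th,ph,gx=60,dep=10,lift=0,tilt=0):
    "TCP pose pinching the claw; depth of TCP below plate middle, lift along the tool"
    p=pin(th);n=np.array([-sin(ph),cos(ph)]);a=np.array([cos(ph),sin(ph)])
    q=p+gx*a+6.5*n; t=ph-tilt; nt=np.array([-sin(t),cos(t)]); q=q+(lift-dep)*nt
    return w(q[0],0,q[1]),rot(t)
def rot(t):
    Z=-(-sin(t)*ex+np.array([0,0,cos(t)]));o=env.get_obs()
    Y=ey*np.sign(R.from_rotvec(o["orientation"]).as_matrix()[:,1]@ey)
    return np.column_stack([np.cross(Y,Z),Y,Z])
def need(P,M,ref=None):
    o=env.get_obs();p,r=ref if ref else (o["eef_pos"],o["orientation"])
    t=(R.from_matrix(M)*R.from_rotvec(r).inv()).as_rotvec()
    d=P-p;print("mm",(d*1e3).round(1),"turn",t.round(3),"| norm",(d/.2).round(3),(t/2).round(3))
E
python3 - <<'E'
from h import *
o=env.get_obs();print(R.from_rotvec(o["orientation"]).as_matrix()[:,1]@ey)
need(*tcp_for(1.42,.409,lift=110));P,M=tcp_for(1.42,0,lift=130);need(P,M)
print(P,R.from_matrix(M).as_rotvec())
E
```

```text
-0.5810672082572517
mm [ 304.6 -655.    32. ] turn [ 0.295  0.305 -0.937] | norm [ 1.523 -3.275  0.16 ] [ 0.148  0.153 -0.469]
mm [ 289.4 -610.3   36.9] turn [ 0.    -0.    -0.951] | norm [ 1.447 -3.051  0.184] [ 0.    -0.    -0.475]
[0.4841448  0.03591469 0.25920818] [ 1.82990765  2.55363317 -0.        ]
```

{"op": "send_rows", "data": {
  "motion": [
    [[0.3,-0.3,0.3,0,0,-0.06,1],[0.6,-0.7,0.35,0,0,-0.1,1],[0.6,-1,0.35,0,0,-0.15,1],[0.6,-1,0.35,0,0,-0.15,1],[0.6,-1,0.35,0,0,-0.15,1],[0.6,-1,0.35,0,0,-0.15,1]]
  ]
}}

```text
time_s: 0.95
eef_pos: [0.32, 0.4402, 0.2947]
orientation: [0.933, 2.996, 0.002]
force: [0.5, 1.0, -0.3]
opening: 0.999
grasp_force: 0.0
```

{"op": "send_rows", "data": {
  "motion": [
    [[0.2,-0.3,0,0,0,-0.05,1],[0.4,-0.7,0,0,0,-0.1,1],[0.5,-1,0,0,0,-0.16,1],[0.5,-1,0,0,0,-0.16,1],[0.5,-1,0,0,0,-0.16,1],[0.5,-1,0,0,0,-0.16,1]]
  ]
}}

```text
time_s: 1.55
eef_pos: [0.4166, 0.2425, 0.293]
orientation: [1.395, 2.814, 0.0]
force: [1.0, -0.5, 1.0]
opening: 1.002
grasp_force: 0.0
```

{"op": "send_rows", "data": {
  "motion": [
    [[0.1,-0.3,0,0,0,-0.05,1],[0.3,-0.7,0,0,0,-0.1,1],[0.4,-0.9,0,0,0,-0.165,1],[0.4,-0.9,0,0,0,-0.165,1],[0.4,-0.9,0,0,0,-0.165,1],[0.4,-0.9,0,0,0,-0.165,1],[0.4,-0.9,0,0,0,-0.165,1]]
  ]
}}

```text
time_s: 2.25
eef_pos: [0.4944, 0.0686, 0.2923]
orientation: [-1.824, -2.557, -0.0]
force: [0.0, 0.2, -0.4]
opening: 1.0
grasp_force: 0.0
```

```bash
python3 - <<'E'
from h import *
o=env.get_obs();print({k:np.round(o[k],3) for k in("time_s","q","eef_pos","orientation","force")})
P,M=tcp_for(1.42,0,lift=130);need(P,M)
c=cam("wrist");cv2.imwrite("pics/w1.png",c["color"][:,:,::-1])
for p in((79.5,-18,116),(79.5,18,116),(79.6,-11,178.7),(79.6,11,178.7),(10,-18,125),(10,18,125),(105,0,100)):print(p,proj(c,w(*p)).round(0))
E
```

```text
{'time_s': np.float64(2.25), 'q': array([-0.633,  0.116,  0.457,  1.868, -0.056,  1.171,  0.174]), 'eef_pos': array([0.494, 0.069, 0.292]), 'orientation': array([-1.824, -2.557, -0.   ]), 'force': array([ 0.013,  0.157, -0.449])}
mm [-10.3 -32.7 -33.1] turn [-0.001 -0.001 -0.004] | norm [-0.051 -0.163 -0.166] [-0.    -0.    -0.002]
(79.5, -18, 116) [318. 220.]
(79.5, 18, 116) [283. 219.]
(79.6, -11, 178.7) [310. 237.]
(79.6, 11, 178.7) [283. 237.]
(10, -18, 125) [318. 286.]
(10, 18, 125) [284. 286.]
(105, 0, 100) [301. 192.]
```

View pics/w1.png

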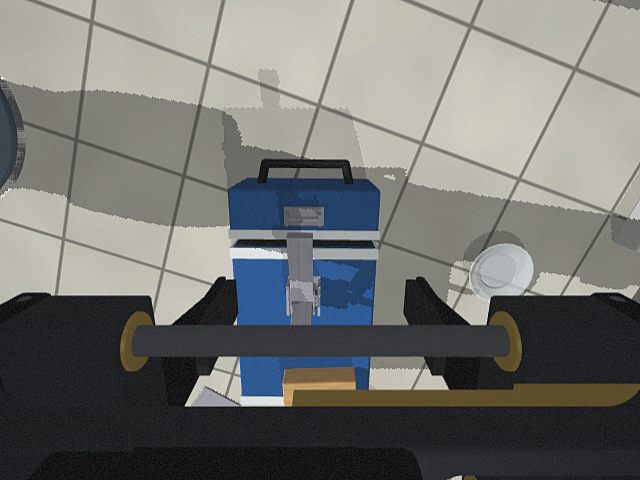

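Wrist view: keeper at (304,216), claw end at (300,234), cheeks (303,295), cover right/left edges ~380/229. It disagrees by ~4 px with the prediction, so measure finely on a zoom.

```bash
python3 - <<'E'
from h import *
c=cam("wrist");print("eye",tocase(c["eye"]).round(0),c["fx"],c["cx"],c["cy"],"axis",[(c["Rm"][:,2]@v).round(3) for v in (ex,ey)],c["Rm"][2,2])
cv2.imwrite("pics/w2.png",cv2.resize(c["color"][150:335,220:390],None,fx=3.24,fy=3.24,interpolation=cv2.INTER_CUBIC)[:,:,::-1])
m=blue(c["color"]);
for v in (200,210,225,280,300,320,350):
    xs=np.flatnonzero(m[v]);xs=xs[(xs>215)&(xs<395)];print(v,xs[0],xs[-1],[tocase(onz(c,x,v,.1))[:2].round(1) for x in(xs[0]-.5,xs[-1]+.5)])
for u in (245,260,340,360):
    ys=np.flatnonzero(m[:,u]);ys=ys[(ys>160)&(ys<300)];print(u,ys[0],tocase(onz(c,u,ys[0]-.5,.1)).round(1), ys[np.flatnonzero(np.diff(ys)>2)],ys[np.flatnonzero(np.diff(ys)>2)+1])
E
```

```text
eye [163. -20. 455.] 343.7871659461178 320.4684588670217 238.7834477052105 axis [np.float64(-0.293), np.float64(-0.001)] -0.9562248918171541
200 229 379 [array([96.2, 75.9]), array([ 97. , -81.5])]
210 229 378 [array([85.6, 76.7]), array([ 86.3, -81.1])]
225 230 377 [array([69.3, 76.8]), array([ 70. , -80.9])]
280 236 374 [array([ 5.7, 74.7]), array([  6.4, -80.9])]
300 237 373 [array([-19.1,  75.3]), array([-18.3, -81. ])]
320 237 371 [array([-44.8,  77. ]), array([-44., -80.])]Traceback (most recent call last):
  File "<stdin>", line 6, in <module>
IndexError: index 0 is out of bounds for axis 0 with size 0
```

View pics/w2.png

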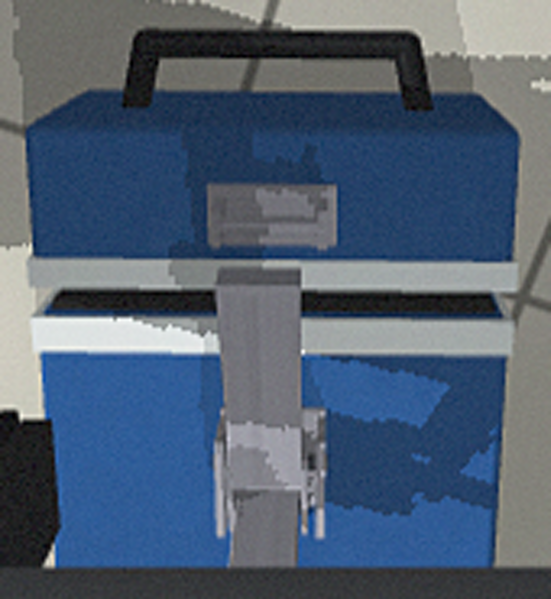

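```bash
sed -i 's/-.1082\*ex/-.1082*ex-.0022*ey0/; s/^PIV=/ey0=ey\nPIV=/' h.py; python3 - <<'E'
from h import *
c=cam("wrist")
for p in((73.5,0,119),(85.5,0,119),(85.5,0,100),(79.6,-11,178.7),(79.6,11,178.7),(10,-18,125),(10,18,125),(-24,18,125),(45,0,100),(105,0,100)):print(p,((proj(c,w(*p))-[220,150])*3.24).round(0))
need(*tcp_for(1.42,.409,lift=60))
E
```

```text
(73.5, 0, 119) [268. 246.]
(85.5, 0, 119) [268. 208.]
(85.5, 0, 100) [271. 195.]
(79.6, -11, 178.7) [299. 283.]
(79.6, 11, 178.7) [214. 282.]
(10, -18, 125) [325. 441.]
(10, 18, 125) [214. 441.]
(-24, 18, 125) [216. 535.]
(45, 0, 100) [272. 314.]
(105, 0, 100) [270. 135.]
mm [  0.7 -57.5 -84.1] turn [ 0.387  0.132 -0.004] | norm [ 0.003 -0.287 -0.42 ] [ 0.193  0.066 -0.002]
```

```bash
python3 - <<'E'
from h import *
from scipy.optimize import least_squares
s=cam("scene");c=cam("wrist")
uv=[(s,320+676/10.9-.45,162+112/10.9-.45,11),(s,320+679/10.9-.45,162+188/10.9-.45,-11),(c,220+217/3.24-.35,150+269/3.24-.35,11),(c,220+300/3.24-.35,150+269/3.24-.35,-11)]
def f(q):return np.concatenate([(proj(k,w(q[0],y+q[2],q[1]))-[u,v])*(2 if k is s else 1) for k,u,v,y in uv])
r=least_squares(f,[80,178,0]);print(r.x.round(1),r.fun.round(1))
def g(q):
    th,ph,dy=q;p=pin(th);e=p+97*np.array([cos(ph),sin(ph)])+8*np.array([-sin(ph),cos(ph)])
    return np.r_[f([e[0],e[1],dy]),(th-1.42)/.05]
r=least_squares(g,[1.42,.4,0]);print(r.x.round(3))
kb=[(s,320+645/10.9-.45,162+345/10.9-.45,18)]
print(oncase(s,kb[0][1],kb[0][2],18))
print("handle",oncase(s,320+187/10.9-.45,162+95/10.9-.45,0),oncase(s,320+139/10.9-.45,162+98/10.9-.45,0))
need(*tcp_for(r.x[0],r.x[1],lift=60))
E
```

```text
[ 81.4 179.    0.3] [ 1.7  1.   2.1  1.  -1.   1.7 -0.2  1.8]
[1.491 0.398 0.62 ]
[ 78.81335461  18.         120.5830127 ]
handle [-8.12273067e+00  1.41068685e-13  1.89575391e+02] [-1.66259485e+01  7.18678520e-14  1.88621191e+02]
mm [ -0.  -55.1 -84.1] turn [ 0.377  0.129 -0.003] | norm [-0.    -0.275 -0.42 ] [ 0.188  0.064 -0.001]
```

{"op": "send_rows", "data": {
  "motion": [
    [[0,-0.1,-0.1,0.07,0.025,0,1],[0,-0.2,-0.25,0.13,0.045,0,1],[0,-0.275,-0.42,0.19,0.065,0,1],[0,-0.275,-0.42,0.19,0.065,0,1],[0,-0.275,-0.42,0.19,0.065,0,1],[0,-0.275,-0.42,0.19,0.065,0,1]]
  ]
}}

```text
time_s: 3.1
eef_pos: [0.4953, 0.0127, 0.2094]
orientation: [-1.625, -2.276, -0.332]
force: [-0.6, 0.0, 0.7]
opening: 0.998
grasp_force: 0.0
```

```bash
python3 - <<'E'
from h import *
c=cam("wrist")
for p in((81.4,-11,179),(81.4,11,179),(79.5,-18,116),(79.5,18,116),(105,-80,100),(105,80,100),(45,-80,100),(45,80,100)):print(p,proj(c,w(*p)).round(0))
need(*tcp_for(1.45,.40,lift=0))
cv2.imwrite("pics/w3.png",c["color"][:,:,::-1])
E
```

```text
(81.4, -11, 179) [337. 208.]
(81.4, 11, 179) [302. 208.]
(79.5, -18, 116) [342. 225.]
(79.5, 18, 116) [297. 225.]
(105, -80, 100) [413. 199.]
(105, 80, 100) [227. 198.]
(45, -80, 100) [414. 269.]
(45, 80, 100) [224. 268.]
mm [ -8.2  20.8 -56.8] turn [-0.002  0.002 -0.004] | norm [-0.041  0.104 -0.284] [-0.001  0.001 -0.002]
```

View pics/w3.png

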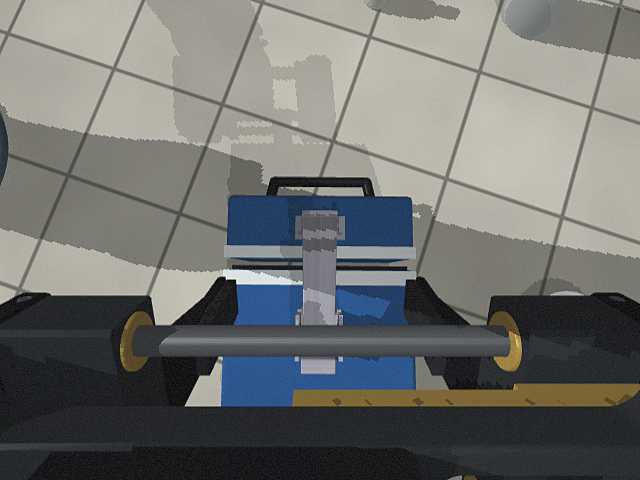

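Wrist view: claw end at (302–337, 210), as predicted (302–337, 208); keeper centre (320,226) as predicted. Descend and pinch.

{"op": "send_rows", "data": {
  "motion": [
    [[-0.02,0.05,-0.14,0,0,0,0.6],[-0.03,0.08,-0.22,0,0,0,0.5],[-0.04,0.105,-0.285,0,0,0,0.45],[-0.04,0.105,-0.285,0,0,0,0.4],[-0.04,0.105,-0.285,0,0,0,0.4],[-0.04,0.105,-0.285,0,0,0,0.4],[-0.04,0.105,-0.285,0,0,0,0.35]]
  ]
}}

```text
time_s: 3.85
eef_pos: [0.4875, 0.0319, 0.1524]
orientation: [-1.629, -2.274, -0.332]
force: [0.1, 0.6, 0.7]
opening: 0.45
grasp_force: 0.0
```

```bash
python3 - <<'E'
from h import *
s=cam("scene");o=env.get_obs();print(o["force"],o["opening"]);need(*tcp_for(1.45,.40))
cv2.imwrite("pics/s3.png",cv2.resize(s["color"][130:230,300:430],None,fx=6,fy=6,interpolation=cv2.INTER_CUBIC)[:,:,::-1])
E
```

```text
[ 0.74876183 -0.07699667  0.37191453] 0.4169293444507745
mm [-0.2  1.9  0.8] turn [-0.001  0.    -0.001] | norm [-0.001  0.009  0.004] [-0.001  0.    -0.   ]
```

View pics/s3.png

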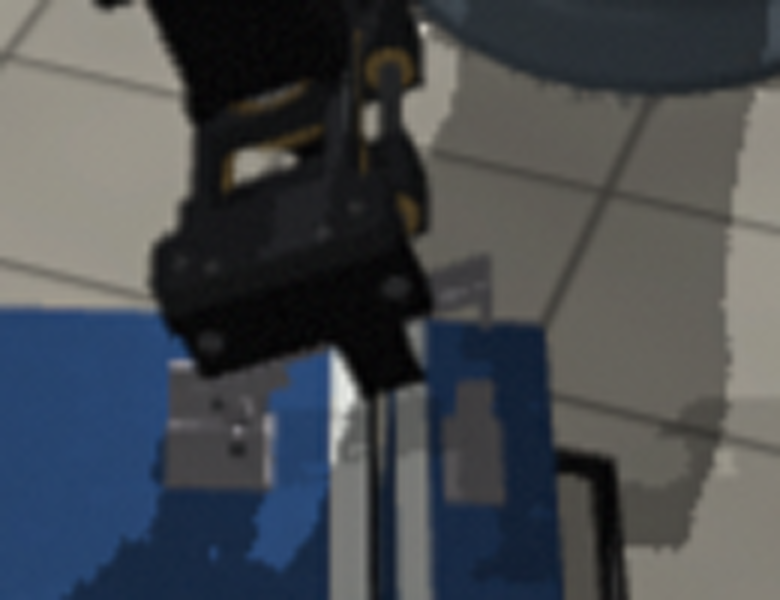

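The near finger is beside the claw, claw end visible at (490,280), no contact. Pinch.

{"op": "send_rows", "data": {
  "motion": [
    [[0,0.005,0,0,0,0,0.2],[0,0.005,0,0,0,0,0.1],[0,0.005,0,0,0,0,0.1],[0,0.005,0,0,0,0,0.1],[0,0.005,0,0,0,0,0.1],[0,0.005,0,0,0,0,0.1]]
  ]
}}

```text
time_s: 4.5
eef_pos: [0.4871, 0.0334, 0.1517]
orientation: [-1.628, -2.274, -0.332]
force: [1.2, 1.6, -0.5]
opening: 0.244
grasp_force: 30.0
```

```bash
python3 - <<'E'
from h import *
o=env.get_obs();print({k:np.round(o[k],3) for k in("force","torque","opening","grasp_force","eef_pos")});print("case force",(o["force"]@ex).round(1),(o["force"]@ey).round(1))
p0=o["eef_pos"],o["orientation"]
print(tocase(o["eef_pos"]))
a=tcp_for(1.45,.40)
for th,ph in((1.55,.4),(1.65,.4),(1.65,.3),(1.65,.2),(1.65,.1),(1.65,0),(1.65,-.1),(1.65,-.15),(1.65,-.2),(1.65,-.23)):
    P,M=tcp_for(th,ph);P=P-a[0]+p0[0]
    t=(R.from_matrix(M)*R.from_matrix(a[1]).inv()).as_rotvec();print(th,ph,((P-p0[0])/.2).round(3),(t/2).round(3))
E
```

```text
{'force': array([ 1.21 ,  1.627, -0.495]), 'torque': array([-0.287, -0.468, -0.198]), 'opening': np.float64(0.244), 'grasp_force': np.float64(30.001), 'eef_pos': array([0.487, 0.033, 0.152])}
case force 1.2 -1.7
[ 50.29912317   0.15769684 151.70012224]
1.55 0.4 [-0.002  0.007  0.003] [0. 0. 0.]
1.65 0.4 [-0.005  0.015  0.004] [0. 0. 0.]
1.65 0.3 [-0.008  0.023 -0.024] [-0.047 -0.016  0.   ]
1.65 0.2 [-0.01   0.028 -0.054] [-0.095 -0.032 -0.   ]
1.65 0.1 [-0.01   0.031 -0.084] [-0.142 -0.048 -0.   ]
1.65 0 [-0.01   0.031 -0.114] [-0.189 -0.064  0.   ]
1.65 -0.1 [-0.009  0.027 -0.144] [-0.237 -0.08   0.   ]
1.65 -0.15 [-0.008  0.025 -0.158] [-0.26  -0.088  0.   ]
1.65 -0.2 [-0.007  0.022 -0.173] [-0.284 -0.096 -0.   ]
1.65 -0.23 [-0.007  0.019 -0.182] [-0.298 -0.101  0.   ]
```

{"op": "send_rows", "data": {
  "motion": [
    [[-0.002,0.007,0.003,0,0,0,0.1],[-0.005,0.015,0.004,0,0,0,0.1],[-0.008,0.023,-0.024,-0.047,-0.016,0,0.1],[-0.01,0.028,-0.054,-0.095,-0.032,0,0.1],[-0.01,0.031,-0.084,-0.142,-0.048,0,0.1],[-0.01,0.031,-0.114,-0.189,-0.064,0,0.1],[-0.01,0.031,-0.114,-0.189,-0.064,0,0.1],[-0.01,0.031,-0.114,-0.189,-0.064,0,0.1]]
  ]
}}

```text
time_s: 5.3
eef_pos: [0.4844, 0.0416, 0.129]
orientation: [-1.824, -2.55, -0.004]
force: [0.6, 5.2, 1.3]
opening: 0.24
grasp_force: 30.0
```

```bash
python3 - <<'E'
from h import *
o=env.get_obs();print(tocase(o["eef_pos"]),(o["force"]@ex).round(1),(o["force"]@ey).round(1),o["force"][2],o["torque"]);need(*tcp_for(1.65,0))
c=cam("wrist");s=cam("scene")
for p in((79.5,-18,116),(79.5,18,116),(0,0,130)):print(p,proj(c,w(*p)).round(0),proj(s,w(*p)).round(0))
A=cv2.resize(c["color"][150:390,260:390],None,fx=2.4,fy=2.4,interpolation=cv2.INTER_CUBIC);B=cv2.resize(s["color"][150:222,315:395],None,fx=6,fy=8*1.0,interpolation=cv2.INTER_CUBIC)
B=cv2.resize(B,(480,576));cv2.imwrite("pics/m4.png",np.hstack([A,B])[:,:,::-1]);print(A.shape)
E
```

```text
[ 58.96291935   0.13808201 129.03459117] 4.7 -2.3 1.2916954438107446 [ 0.92728735 -0.11556554 -0.05634508]
mm [ 0.7 -1.7  1.2] turn [-0.006 -0.004 -0.002] | norm [ 0.004 -0.008  0.006] [-0.003 -0.002 -0.001]
(79.5, -18, 116) [354. 252.] [380. 206.]
(79.5, 18, 116) [288. 252.] [379. 195.]
(0, 0, 130) [321. 393.] [340. 194.]
(576, 312, 3)
```

View pics/m4.png

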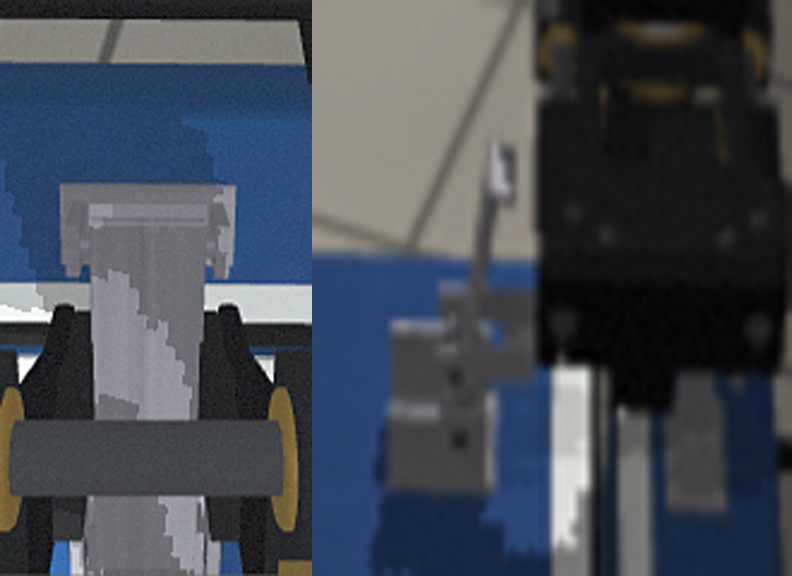

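Wrist view: claw end edge at crop y≈222 (v≈242) above the keeper at crop (150,230), well centred; handle leans to the keeper (tip crop (500,170)). That was my tenth picture; from here it's numbers only.

```bash
python3 - <<'E'
from h import *
c=cam("wrist");s=cam("scene")
for cv in(203,222):print(cv,tocase(onz(c,320,150+cv/2.4,.1415)).round(1))
print("handle tip",[oncase(s,315+(x-312)/6,150+y/8,0).round(1) for x,y in((515,143),(488,145),(515,200))])
o=env.get_obs();p0=o["eef_pos"];a=tcp_for(1.65,0)
for th,ph in((1.65,-.08),(1.65,-.14),(1.65,-.18),(1.65,-.22),(1.65,-.25)):
    P,M=tcp_for(th,ph);t=(R.from_matrix(M)*R.from_matrix(a[1]).inv()).as_rotvec();print(th,ph,((P-a[0])/.2).round(3),(t/2).round(3))
E
```

```text
203 [ 94.9   0.4 141.5]
222 [ 91.2   0.4 141.5]
handle tip [array([ 15.1,   0. , 196.1]), array([  6.4,   0. , 195.2]), array([ 15.7,   0. , 178.9])]
1.65 -0.08 [ 0.001 -0.002 -0.024] [-0.038 -0.013  0.   ]
1.65 -0.14 [ 0.002 -0.005 -0.042] [-0.066 -0.023  0.   ]
1.65 -0.18 [ 0.003 -0.008 -0.053] [-0.085 -0.029 -0.   ]
1.65 -0.22 [ 0.004 -0.01  -0.065] [-0.104 -0.035  0.   ]
1.65 -0.25 [ 0.004 -0.013 -0.074] [-0.118 -0.04  -0.   ]
```

{"op": "send_rows", "data": {
  "motion": [
    [[0.001,-0.002,-0.024,-0.038,-0.013,0,0.1],[0.002,-0.005,-0.042,-0.066,-0.023,0,0.1],[0.003,-0.008,-0.053,-0.085,-0.029,0,0.1],[0.003,-0.008,-0.053,-0.085,-0.029,0,0.1],[0.003,-0.008,-0.053,-0.085,-0.029,0,0.1]]
  ]
}}

```text
time_s: 6.0
eef_pos: [0.4859, 0.037, 0.1184]
orientation: [1.745, 2.433, -0.155]
force: [2.8, 1.8, -1.1]
opening: 0.243
grasp_force: 30.0
```

```bash
cat > f.py <<'E'
from h import *
o=env.get_obs();print(o["time_s"],"tcp",tocase(o["eef_pos"]).round(1),"F",(o["force"]@ex).round(1),(o["force"]@ey).round(1),o["force"][2].round(1),"Ty",(o["torque"]@ey).round(2),"tilt",np.arctan2(*(-(R.from_rotvec(o["orientation"]).as_matrix()[:,2])@np.c_[-ex,[0,0,1]])).round(3),o["opening"].round(3))
E
python3 f.py
```

```text
Traceback (most recent call last):
  File "f.py", line 2, in <module>
    o=env.get_obs();print(o["time_s"],"tcp",tocase(o["eef_pos"]).round(1),"F",(o["force"]@ex).round(1),(o["force"]@ey).round(1),o["force"][2].round(1),"Ty",(o["torque"]@ey).round(2),"tilt",np.arctan2(*(-(R.from_rotvec(o["orientation"]).as_matrix()[:,2])@np.c_[-ex,[0,0,1]])).round(3),o["opening"].round(3))
                                                                                                                                                                                                                                                                                            ^^^^^^^^^^^^^^^^^^
AttributeError: 'float' object has no attribute 'round'
```

{"op": "send_rows", "data": {
  "motion": [
    [[0,-0.002,-0.006,-0.01,-0.003,0,0.1],[0.001,-0.003,-0.012,-0.019,-0.006,0,0.1],[0.001,-0.003,-0.012,-0.019,-0.006,0,0.1],[0.001,-0.003,-0.012,-0.019,-0.006,0,0.1]]
  ]
}}

```text
time_s: 6.4
eef_pos: [0.4859, 0.0368, 0.1159]
orientation: [1.724, 2.406, -0.19]
force: [4.1, -0.6, 0.0]
opening: 0.235
grasp_force: 30.0
```

```bash
sed -i 's/o\["opening"\].round(3)/o["opening"]/' f.py; python3 f.py
```

```text
6.4 tcp [ 53.9   0.2 115.9] F -1.9 -3.7 0.0 Ty 0.13 tilt -0.218 0.23538284933842624
```

{"op": "send_rows", "data": {
  "motion": [
    [[0,-0.002,-0.006,-0.01,-0.003,0,0.1],[0.001,-0.003,-0.012,-0.019,-0.006,0,0.1],[0.001,-0.003,-0.012,-0.019,-0.006,0,0.1],[0.001,-0.003,-0.012,-0.019,-0.006,0,0.1]]
  ]
}}

```text
time_s: 6.8
eef_pos: [0.4859, 0.037, 0.1133]
orientation: [1.703, 2.379, -0.223]
force: [4.3, 1.3, -1.8]
opening: 0.243
grasp_force: 30.0
```

```bash
python3 f.py
```

```text
6.8 tcp [ 54.    0.2 113.3] F -0.1 -4.5 -1.8 Ty -0.01 tilt -0.257 0.2427903634400497
```

{"op": "send_rows", "data": {
  "motion": [
    [[0,-0.001,-0.005,-0.007,-0.002,0,0.1],[0,-0.002,-0.009,-0.014,-0.005,0,0.1],[0,-0.002,-0.009,-0.014,-0.005,0,0.1]]
  ]
}}

```text
time_s: 7.1
eef_pos: [0.4862, 0.0364, 0.1126]
orientation: [1.687, 2.357, -0.247]
force: [0.4, -0.0, 12.5]
opening: 0.24
grasp_force: 30.0
```

```bash
python3 f.py
```

```text
7.1 tcp [5.350e+01 1.000e-01 1.126e+02] F -0.2 -0.4 12.5 Ty 0.12 tilt -0.288 0.24038464847613358
```

```bash
python3 - <<'E'
from h import *
def seat(th):
    d=np.array([79.5,116])-pin(th);r=hypot(*d);return atan2(d[1],d[0])-asin(2/r),r
a=tcp_for(1.7,seat(1.7)[0])
for th in(1.6,1.5,1.4,1.35,1.3,1.25,1.2,1.15):
    P,M=tcp_for(th,seat(th)[0]);t=(R.from_matrix(M)*R.from_matrix(a[1]).inv()).as_rotvec();print(th,np.round(seat(th),3),((P-a[0])/.2).round(4),(t/2).round(4),tocase(P).round(1))
E
```

```text
1.6 [-0.232 84.991] [ 0.0023 -0.0068  0.0008] [ 0.0036  0.0012 -0.    ] [ 53.9  -0.  116.4]
1.5 [-0.223 86.409] [ 0.0045 -0.0134  0.0012] [ 0.0079  0.0027 -0.    ] [ 52.6  -0.  116.5]
1.4 [-0.213 87.755] [ 0.0067 -0.0196  0.0012] [0.0128 0.0044 0.    ] [ 51.2  -0.  116.5]
1.35 [-0.207 88.397] [ 0.0077 -0.0226  0.0011] [ 0.0155  0.0053 -0.    ] [ 50.6   0.  116.5]
1.3 [-0.201 89.017] [ 0.0087 -0.0255  0.0009] [0.0183 0.0062 0.    ] [ 50.    0.  116.4]
1.25 [-0.195 89.614] [ 0.0096 -0.0283  0.0005] [ 0.0212  0.0072 -0.    ] [ 49.4   0.  116.3]
1.2 [-0.189 90.187] [ 0.0105 -0.031   0.0001] [0.0242 0.0082 0.    ] [ 48.8   0.  116.3]
1.15 [-0.182 90.736] [ 0.0114 -0.0335 -0.0004] [ 0.0273  0.0093 -0.    ] [ 48.3  -0.  116.2]
```

{"op": "send_rows", "data": {
  "motion": [
    [[0.002,-0.007,0.004,0.004,0.001,0,0.1],[0.0045,-0.0134,0.005,0.008,0.003,0,0.1],[0.0067,-0.0196,0.005,0.013,0.004,0,0.1],[0.0067,-0.0196,0.005,0.013,0.004,0,0.1]]
  ]
}}

```text
time_s: 7.5
eef_pos: [0.4867, 0.0349, 0.1127]
orientation: [1.703, 2.38, -0.221]
force: [-2.1, 6.9, 7.2]
opening: 0.243
grasp_force: 30.0
```

```bash
python3 f.py
```

```text
7.5 tcp [5.180e+01 1.000e-01 1.127e+02] F 7.2 -0.2 7.2 Ty -1.32 tilt -0.256 0.24322962683631869
```

{"op": "send_rows", "data": {
  "motion": [
    [[0,0,0,0,0,0,0.1],[0,0,0,0,0,0,0.1]]
  ]
}}

```text
time_s: 7.7
eef_pos: [0.4867, 0.0349, 0.1127]
orientation: [1.702, 2.38, -0.221]
force: [-0.9, 7.0, 7.7]
opening: 0.241
grasp_force: 30.0
```

```bash
python3 f.py; python3 - <<'E'
from h import *
s=cam("scene");cv2.imwrite("pics/s5.png",s["color"][:,:,::-1])
# keeper front white strip/cover position: dark gap tracking along a row near the case's front top
for v in(225,228,232):
    r=s["color"][v,350:400].astype(int);print(v,r[:,0].tolist())
im=cv2.imread("pics/scene0.png")[:,:,::-1];print(im[228,350:400,0].tolist())
E
```

```text
7.7 tcp [5.190e+01 1.000e-01 1.127e+02] F 6.9 -1.4 7.7 Ty -1.25 tilt -0.257 0.2410587122435916
225 [25, 23, 20, 21, 40, 108, 118, 117, 117, 119, 117, 61, 17, 26, 20, 26, 83, 113, 118, 118, 117, 83, 39, 23, 23, 23, 25, 24, 23, 23, 23, 24, 25, 24, 23, 24, 24, 23, 23, 23, 24, 23, 21, 32, 71, 77, 77, 75, 76, 52]
228 [23, 22, 22, 21, 38, 107, 118, 117, 116, 118, 116, 67, 24, 26, 19, 24, 72, 111, 117, 118, 117, 95, 48, 24, 22, 24, 24, 22, 23, 24, 22, 23, 24, 24, 24, 23, 23, 23, 22, 23, 23, 22, 21, 26, 71, 78, 76, 77, 77, 61]
232 [25, 25, 21, 22, 38, 104, 115, 115, 115, 115, 114, 66, 25, 25, 15, 21, 66, 109, 116, 117, 116, 98, 51, 22, 22, 21, 23, 22, 25, 22, 22, 22, 21, 21, 22, 24, 24, 25, 23, 23, 24, 24, 23, 24, 56, 75, 78, 78, 78, 76]
[19, 24, 27, 23, 51, 139, 157, 198, 209, 214, 212, 125, 45, 25, 16, 34, 120, 199, 214, 213, 213, 172, 89, 40, 37, 40, 40, 40, 40, 42, 41, 41, 41, 42, 41, 41, 42, 42, 41, 41, 41, 41, 38, 35, 68, 74, 73, 74, 74, 58]
```

{"op": "send_rows", "data": {
  "motion": [
    [[0,0,0.004,0,0,0,0.1],[0.001,-0.004,0.004,0.002,0.001,0,0.1],[0.001,-0.004,0.004,0.002,0.001,0,0.1]]
  ]
}}

```text
time_s: 8.05
eef_pos: [0.487, 0.0335, 0.1131]
orientation: [1.704, 2.382, -0.219]
force: [2.2, 4.3, -1.3]
opening: 0.238
grasp_force: 30.0
```

```bash
python3 f.py
```

```text
8.05 tcp [ 50.4   0.2 113.1] F 3.3 -3.5 -1.3 Ty -1.06 tilt -0.253 0.2384919540618098
```

{"op": "send_rows", "data": {
  "motion": [
    [[0.001,-0.003,-0.001,0.002,0.001,0,0.1],[0.002,-0.005,-0.001,0.004,0.001,0,0.1],[0.002,-0.005,-0.001,0.004,0.001,0,0.1]]
  ]
}}

```text
time_s: 8.35
eef_pos: [0.4874, 0.0325, 0.1129]
orientation: [1.708, 2.388, -0.211]
force: [1.6, 4.4, 0.2]
opening: 0.242
grasp_force: 30.0
```

```bash
python3 f.py
```

```text
8.35 tcp [ 49.4   0.2 112.9] F 3.6 -2.9 0.2 Ty -1.1 tilt -0.245 0.24231166040057311
```

{"op": "send_rows", "data": {
  "motion": [
    [[0.001,-0.003,-0.001,0.002,0.001,0,0.1],[0.002,-0.005,-0.001,0.004,0.001,0,0.1],[0.002,-0.005,-0.001,0.004,0.001,0,0.1]]
  ]
}}

```text
time_s: 8.65
eef_pos: [0.4877, 0.0318, 0.1128]
orientation: [1.713, 2.394, -0.204]
force: [0.6, 6.0, 3.2]
opening: 0.239
grasp_force: 30.0
```

```bash
python3 f.py
```

```text
8.65 tcp [ 48.6   0.2 112.8] F 5.4 -2.5 3.2 Ty -1.19 tilt -0.236 0.23869393092556612
```

{"op": "send_rows", "data": {
  "motion": [
    [[0.001,-0.003,0,0.002,0.001,0,0.1],[0.002,-0.005,0,0.003,0.001,0,0.1],[0.002,-0.005,0,0.003,0.001,0,0.1]]
  ]
}}

```text
time_s: 8.95
eef_pos: [0.4877, 0.0318, 0.1127]
orientation: [1.716, 2.4, -0.198]
force: [-0.3, 8.6, 4.4]
opening: 0.242
grasp_force: 30.0
```

```bash
python3 f.py
```

```text
8.95 tcp [4.860e+01 1.000e-01 1.127e+02] F 8.2 -2.4 4.4 Ty -1.68 tilt -0.228 0.24238919883101254
```

{"op": "send_rows", "data": {
  "motion": [
    [[0.001,-0.003,0,0.001,0,0,0.1],[0.001,-0.003,0,0.001,0,0,0.1]]
  ]
}}

```text
time_s: 9.15
eef_pos: [0.4877, 0.0317, 0.1127]
orientation: [1.717, 2.401, -0.196]
force: [-1.2, 10.2, 4.6]
opening: 0.242
grasp_force: 30.0
```

```bash
python3 f.py; python3 - <<'E'
from h import *
s=cam("scene");im=cv2.imread("pics/scene0.png")[:,:,::-1]
b=s["color"]
# handle tip: compare non-tile pixels in rows 160..195, cols 320..350 
for v in range(160,192,3):print(v,b[v,318:350].astype(int).mean(1).astype(int).tolist())
E
```

```text
9.15 tcp [ 48.5   0.2 112.7] F 10.1 -2.1 4.6 Ty -1.99 tilt -0.226 0.2423284547841065
160 [143, 144, 144, 144, 144, 143, 143, 143, 143, 143, 142, 142, 142, 141, 141, 141, 140, 141, 141, 141, 141, 141, 141, 139, 121, 101, 110, 131, 139, 139, 138, 138]
163 [142, 143, 142, 143, 142, 142, 141, 141, 142, 141, 142, 142, 142, 141, 140, 140, 140, 140, 140, 140, 140, 139, 125, 101, 106, 128, 136, 137, 137, 137, 138, 136]
166 [142, 141, 142, 142, 141, 142, 142, 142, 141, 141, 142, 141, 141, 140, 140, 141, 140, 139, 140, 139, 128, 105, 103, 125, 136, 138, 136, 137, 136, 137, 137, 138]
169 [142, 142, 142, 143, 141, 141, 141, 141, 141, 140, 128, 122, 119, 117, 107, 133, 140, 140, 132, 109, 100, 121, 135, 138, 138, 139, 139, 137, 138, 138, 138, 139]
172 [142, 143, 142, 142, 141, 141, 142, 142, 141, 132, 125, 118, 118, 115, 106, 134, 136, 115, 99, 116, 135, 138, 138, 138, 138, 138, 138, 139, 138, 138, 138, 139]
175 [144, 143, 143, 142, 141, 143, 142, 142, 142, 137, 97, 70, 62, 69, 102, 112, 99, 112, 133, 139, 139, 139, 139, 139, 140, 139, 140, 138, 138, 137, 139, 138]
178 [112, 107, 109, 112, 120, 127, 135, 140, 141, 142, 133, 90, 67, 66, 78, 87, 127, 140, 140, 138, 139, 139, 139, 139, 138, 139, 138, 139, 138, 139, 139, 138]
181 [113, 113, 112, 112, 112, 117, 117, 112, 108, 104, 101, 95, 77, 68, 73, 80, 92, 113, 122, 126, 137, 138, 139, 138, 139, 139, 138, 138, 138, 139, 138, 138]
184 [71, 73, 74, 74, 73, 74, 74, 75, 75, 75, 75, 74, 74, 73, 69, 76, 81, 82, 79, 76, 75, 75, 76, 75, 75, 75, 76, 76, 77, 78, 78, 77]
187 [72, 73, 72, 72, 73, 73, 73, 75, 74, 74, 74, 74, 75, 73, 70, 68, 69, 79, 83, 95, 112, 106, 114, 108, 93, 89, 85, 80, 80, 76, 76, 76]
190 [72, 72, 72, 72, 74, 74, 75, 75, 73, 79, 111, 130, 132, 122, 116, 92, 73, 70, 79, 82, 66, 60, 61, 61, 61, 70, 140, 153, 147, 117, 74, 65]
```

{"op": "send_rows", "data": {
  "motion": [
    [[-0.001,0.003,0.001,0,0,0,0.1],[-0.001,0.003,0.001,0,0,0,0.3],[-0.001,0.003,0.001,0,0,0,0.45],[-0.001,0.003,0.001,0,0,0,0.5],[-0.001,0.003,0.001,0,0,0,0.5]]
  ]
}}

```text
time_s: 9.7
eef_pos: [0.4876, 0.0279, 0.1129]
orientation: [1.718, 2.396, -0.201]
force: [-0.3, 0.4, -0.3]
opening: 0.463
grasp_force: 0.0
```

{"op": "send_rows", "data": {
  "motion": [
    [[-0.009,0.026,0.12,0,0,0,0.5],[-0.02,0.06,0.3,0,0,0,0.5],[-0.036,0.106,0.49,0,0,0,0.5],[-0.036,0.106,0.49,0,0,0,0.5],[-0.036,0.106,0.49,0,0,0,0.5],[-0.036,0.106,0.49,0,0,0,0.3]]
  ]
}}

```text
time_s: 10.3
eef_pos: [0.4803, 0.0491, 0.2101]
orientation: [1.718, 2.397, -0.202]
force: [0.6, 0.1, 0.1]
opening: 0.465
grasp_force: 0.0
```

```bash
python3 f.py; python3 - <<'E'
from h import *
s=cam("scene");b=s["color"].astype(int).mean(2).astype(int)
for v in range(164,194,3):print(v,b[v,324:346].tolist())
print("claw end");
for v in range(182,214,3):print(v,b[v,366:394].tolist())
# predicted seated claw
th=1.22;d=np.array([79.5,116])-pin(th);ph=atan2(d[1],d[0])-asin(2/hypot(*d))
def cl(x,z):q=pin(th)+x*np.array([cos(ph),sin(ph)])+z*np.array([-sin(ph),cos(ph)]);return q
for x,z,y in((97,8,11),(97,8,-11),(60,8,11),(60,8,-11)):q=cl(x,z);print(proj(s,w(q[0],y,q[1])).round(1))
for t in(1.4,1.3,1.2,1.1):print(t,proj(s,w(-70*cos(t),0,118+70*sin(t))).round(1))
E
```

```text
10.3 tcp [ 67.4   1.6 210.1] F -0.1 -0.6 0.1 Ty -0.21 tilt -0.23 0.4652312193108786
164 [140, 139, 139, 140, 139, 140, 139, 139, 138, 138, 138, 138, 138, 139, 137, 130, 108, 98, 119, 134, 136, 134]
167 [139, 140, 139, 139, 139, 138, 138, 139, 138, 138, 138, 138, 139, 133, 112, 98, 115, 132, 135, 136, 136, 135]
170 [140, 139, 140, 139, 125, 118, 116, 114, 100, 129, 139, 138, 118, 98, 109, 130, 136, 137, 135, 136, 137, 136]
173 [140, 140, 139, 127, 118, 114, 116, 114, 108, 133, 124, 99, 105, 128, 136, 137, 137, 136, 136, 137, 137, 136]
176 [140, 140, 140, 139, 106, 71, 60, 72, 87, 95, 102, 126, 137, 138, 137, 136, 137, 138, 137, 137, 136, 136]
179 [106, 111, 117, 126, 131, 107, 75, 67, 76, 83, 114, 135, 139, 138, 138, 137, 137, 137, 137, 137, 137, 136]
182 [85, 86, 86, 85, 85, 80, 72, 69, 68, 78, 81, 86, 91, 95, 102, 104, 104, 103, 104, 103, 104, 105]
185 [73, 75, 75, 75, 74, 74, 73, 72, 69, 69, 78, 81, 79, 76, 75, 74, 75, 73, 75, 75, 74, 75]
188 [73, 73, 72, 73, 71, 71, 72, 72, 71, 69, 69, 80, 82, 84, 88, 82, 88, 91, 88, 99, 125, 111]
191 [73, 73, 72, 75, 89, 98, 99, 93, 90, 86, 75, 6
[... 814 characters left out ...]
 75, 74, 73, 75, 74, 74, 74, 74, 74, 74, 73, 65, 47, 38, 36, 36, 36, 37, 40, 43, 86, 94]
203 [177, 189, 122, 89, 88, 53, 33, 42, 56, 60, 60, 63, 73, 75, 67, 67, 71, 63, 46, 33, 33, 32, 34, 33, 33, 37, 71, 91]
206 [162, 142, 102, 90, 89, 53, 31, 39, 57, 61, 64, 65, 66, 67, 63, 65, 64, 52, 38, 32, 33, 33, 30, 32, 33, 35, 26, 14]
209 [169, 136, 115, 116, 115, 70, 42, 47, 72, 76, 70, 66, 64, 65, 65, 66, 63, 54, 39, 33, 31, 33, 39, 39, 40, 37, 36, 57]
212 [102, 114, 115, 115, 114, 78, 48, 45, 69, 75, 73, 72, 71, 74, 74, 76, 79, 73, 50, 41, 39, 41, 39, 40, 42, 40, 40, 67]
[383.2 195.5]
[383.6 202.6]
[365.5 192.3]
[365.6 199.4]
1.4 [334.7 171.3]
1.3 [331.2 171.8]
1.2 [327.8 172.6]
1.1 [324.5 173.7]
```

Numbers show the claw end at (383,195–203), exactly the seated prediction, and the handle tip at column 330 (θ≈1.27). Plan the lever push with closed fingers.

```bash
cat >> h.py <<'E'
def push(th,t,off=0,r=52,h=9.5):
    n=np.array([sin(th),cos(th)]);at=np.array([cos(t),sin(t)])
    q=np.array([0,118])+r*np.array([-cos(th),sin(th)])+(2+off)*n+h*sin(th+t)/max(abs(sin(th+t)),.25)*at
    return w(q[0],0,q[1]),rot(t)
def path(ref,L):
    Pr,Mr=ref
    for a in L:
        P,M=push(*a);t=(R.from_matrix(M)*R.from_matrix(Mr).inv()).as_rotvec();print(a,((P-Pr)/.2).round(3),(t/2).round(3),tocase(P).round(0))
E
python3 - <<'E'
from h import *
o=env.get_obs();path((o["eef_pos"],R.from_rotvec(o["orientation"]).as_matrix()),[(1.27,-.4,15)])
path(push(1.27,-.4,15),[(1.27,-.4,5),(1.27,-.4,0),(1.2,-.4,0),(1.1,-.4,-2),(1.0,-.4,-2)])
E
```

```text
(1.27, -0.4, 15) [ 0.101 -0.271 -0.205] [-0.08  -0.029  0.001] [ 10.   0. 169.]
(1.27, -0.4, 5) [ 0.015 -0.045 -0.015] [0. 0. 0.] [  0.  -0. 166.]
(1.27, -0.4, 0) [ 0.023 -0.068 -0.022] [0. 0. 0.] [ -5.  -0. 165.]
(1.2, -0.4, 0) [ 0.029 -0.084 -0.028] [0. 0. 0.] [ -8.  -0. 163.]
(1.1, -0.4, -2) [ 0.039 -0.116 -0.042] [0. 0. 0.] [-15.   0. 161.]
(1.0, -0.4, -2) [ 0.046 -0.137 -0.055] [0. 0. 0.] [-19.  -0. 158.]
```

{"op": "send_rows", "data": {
  "motion": [
    [[0.02,-0.05,-0.05,-0.04,-0.015,0,0],[0.06,-0.15,-0.12,-0.08,-0.029,0,0],[0.1,-0.27,-0.205,-0.08,-0.029,0,0],[0.1,-0.27,-0.205,-0.08,-0.029,0,0],[0.1,-0.27,-0.205,-0.08,-0.029,0,0]]
  ]
}}

```text
time_s: 10.85
eef_pos: [0.5006, -0.0052, 0.1693]
orientation: [1.631, 2.272, -0.331]
force: [0.4, 0.0, 0.8]
opening: 0.031
grasp_force: 0.0
```

```bash
python3 f.py;python3 -c "
from h import *
need(*push(1.27,-.4,15))"
```

```text
10.85 tcp [ 9.500e+00 -1.000e-01  1.693e+02] F -0.1 -0.4 0.8 Ty -0.36 tilt -0.401 0.03089678954526474
mm [-0.2  0.1 -0.3] turn [0.001 0.001 0.002] | norm [-0.001  0.    -0.002] [0.    0.001 0.001]
```

Push gently to about θ=1.1 and check the force.

{"op": "send_rows", "data": {
  "motion": [
    [[0.008,-0.023,-0.008,0,0,0,0],[0.015,-0.045,-0.015,0,0,0,0],[0.02,-0.057,-0.018,0,0,0,0],[0.023,-0.068,-0.022,0,0,0,0],[0.029,-0.084,-0.028,0,0,0,0],[0.035,-0.1,-0.035,0,0,0,0],[0.035,-0.1,-0.035,0,0,0,0]]
  ]
}}

```text
time_s: 11.55
eef_pos: [0.5085, -0.0243, 0.1632]
orientation: [1.629, 2.272, -0.326]
force: [-0.8, 1.9, 2.3]
opening: 0.005
grasp_force: 1.4
```

```bash
python3 f.py; cat > v.py <<'E'
from h import *
s=cam("scene");b=s["color"].astype(int).mean(2).astype(int)
for v in (194,197,200,203):print(v,b[v,374:394].tolist())
E
python3 v.py
```

```text
11.55 tcp [-11.2  -1.5 163.2] F 2.0 0.1 2.3 Ty -0.57 tilt -0.4 0.005115088098457834
194 [116, 93, 90, 67, 60, 61, 60, 56, 43, 38, 37, 37, 36, 35, 35, 35, 38, 72, 92, 96]
197 [153, 154, 135, 89, 70, 70, 71, 71, 64, 51, 37, 35, 34, 35, 34, 33, 36, 59, 86, 89]
200 [158, 153, 102, 76, 76, 76, 77, 76, 72, 62, 43, 33, 33, 34, 34, 33, 34, 51, 90, 97]
203 [75, 63, 64, 69, 77, 73, 69, 70, 71, 57, 40, 35, 33, 35, 35, 35, 34, 41, 88, 96]
```

```bash
python3 - <<'E'
from h import *
o=env.get_obs();ref=(o["eef_pos"],R.from_rotvec(o["orientation"]).as_matrix())
path(ref,[(1.15,-.4,-2)]+[(th,-.4*th/1.1,-2) for th in(1.05,.95,.85,.75,.65,.55,.45,.35,.25,.15,.05,0)])
E
```

```text
(1.15, -0.4, -2) [-0.005 -0.009 -0.007] [-0.     0.002 -0.   ] [-12.  -0. 162.]
(1.05, -0.38181818181818183, -2) [ 0.002 -0.031 -0.018] [ 0.008  0.005 -0.   ] [-17.   0. 160.]
(0.95, -0.3454545454545454, -2) [ 0.009 -0.051 -0.031] [ 0.025  0.011 -0.   ] [-21.  -0. 157.]
(0.85, -0.3090909090909091, -2) [ 0.016 -0.069 -0.045] [ 0.043  0.016 -0.   ] [-25.  -0. 154.]
(0.75, -0.27272727272727276, -2) [ 0.021 -0.087 -0.062] [ 0.06   0.022 -0.   ] [-29.   0. 151.]
(0.65, -0.23636363636363636, -2) [ 0.027 -0.102 -0.08 ] [ 0.077  0.028 -0.   ] [-32.   0. 147.]
(0.55, -0.2, -2) [ 0.031 -0.116 -0.1  ] [ 0.094  0.034 -0.   ] [-35.  -0. 143.]
(0.45, -0.16363636363636364, -2) [ 0.035 -0.127 -0.121] [ 0.111  0.04  -0.   ] [-37.   0. 139.]
(0.35, -0.12727272727272726, -2) [ 0.04  -0.142 -0.142] [0.129 0.046 0.   ] [-41.  -0. 135.]
(0.25, -0.09090909090909091, -2) [ 0.046 -0.16  -0.165] [0.146 0.051 0.   ] [-44.  -0. 130.]
(0.15, -0.054545454545454536, -2) [ 0.052 -0.176 -0.188] [0.163 0.057 0.   ] [-48.  -0. 126.]
(0.05, -0.018181818181818184, -2) [ 0.057 -0.19  -0.213] [0.18  0.063 0.   ] [-51.   0. 121.]
(0, -0.0, -2) [ 0.059 -0.196 -0.226] [0.189 0.066 0.   ] [-52.  -0. 118.]
```

{"op": "send_rows", "data": {
  "motion": [
    [[0.004,-0.02,-0.012,0.004,0.001,0,0],[0.007,-0.031,-0.018,0.008,0.003,0,0],[0.011,-0.041,-0.025,0.016,0.006,0,0],[0.014,-0.051,-0.031,0.025,0.009,0,0],[0.018,-0.06,-0.038,0.034,0.011,0,0],[0.021,-0.069,-0.045,0.043,0.014,0,0],[0.021,-0.069,-0.045,0.043,0.014,0,0]]
  ]
}}

```text
time_s: 12.3
eef_pos: [0.5132, -0.0384, 0.1543]
orientation: [1.678, 2.336, -0.253]
force: [1.5, 2.3, 2.2]
opening: 0.0
grasp_force: 1.5
```

```bash
python3 f.py;python3 v.py
```

```text
12.3 tcp [-26.1  -1.4 154.3] F 1.7 -2.2 2.2 Ty -0.55 tilt -0.309 0.00046023507724984956
194 [54, 58, 62, 61, 61, 60, 51, 39, 33, 37, 34, 34, 37, 34, 34, 41, 86, 95, 96, 97]
197 [60, 61, 62, 61, 62, 61, 63, 62, 44, 35, 34, 34, 34, 34, 35, 37, 74, 91, 91, 89]
200 [74, 67, 64, 63, 63, 63, 64, 63, 46, 35, 33, 36, 33, 35, 34, 36, 62, 92, 97, 98]
203 [64, 67, 69, 63, 62, 63, 64, 58, 43, 34, 36, 34, 35, 36, 35, 35, 55, 91, 96, 96]
```

The cover edge moves in together with the claw (col 391→390), so the hook holds. Continue.

```bash
python3 - <<'E'
from h import *
o=env.get_obs();ref=(o["eef_pos"],R.from_rotvec(o["orientation"]).as_matrix())
path(ref,[(th,-.4*th/1.1,-2) for th in(.85,.7,.6,.5,.4,.3,.2,.1,0)])
E
```

```text
(0.85, -0.3090909090909091, -2) [-0.008  0.001 -0.001] [-0.001  0.003  0.   ] [-25.  -0. 154.]
(0.7, -0.2545454545454545, -2) [ 0.001 -0.024 -0.026] [0.025 0.012 0.   ] [-31.  -0. 149.]
(0.6, -0.21818181818181814, -2) [ 0.006 -0.039 -0.045] [0.042 0.018 0.   ] [-34.  -0. 145.]
(0.5, -0.18181818181818182, -2) [ 0.01  -0.051 -0.065] [0.06  0.023 0.   ] [-36.   0. 141.]
(0.4, -0.14545454545454548, -2) [ 0.014 -0.062 -0.087] [0.077 0.029 0.   ] [-38.   0. 137.]
(0.3, -0.10909090909090907, -2) [ 0.02  -0.081 -0.109] [0.094 0.035 0.   ] [-43.  -0. 133.]
(0.2, -0.07272727272727274, -2) [ 0.026 -0.098 -0.132] [0.111 0.041 0.001] [-46.   0. 128.]
(0.1, -0.03636363636363637, -2) [ 0.031 -0.113 -0.156] [0.129 0.047 0.001] [-49.  -0. 123.]
(0, -0.0, -2) [ 0.035 -0.125 -0.182] [0.146 0.053 0.001] [-52.  -0. 118.]
```

{"op": "send_rows", "data": {
  "motion": [
    [[0.002,-0.012,-0.012,0.012,0.004,0,0],[0.004,-0.024,-0.026,0.025,0.008,0,0],[0.007,-0.032,-0.035,0.034,0.012,0,0],[0.01,-0.039,-0.045,0.042,0.015,0,0],[0.012,-0.045,-0.055,0.051,0.018,0,0],[0.014,-0.051,-0.065,0.06,0.021,0,0],[0.014,-0.051,-0.065,0.06,0.021,0,0]]
  ]
}}

```text
time_s: 13.05
eef_pos: [0.5153, -0.0492, 0.141]
orientation: [1.742, 2.426, -0.156]
force: [1.8, 0.8, 1.6]
opening: 0.003
grasp_force: 1.0
```

```bash
python3 f.py;python3 v.py
```

```text
13.05 tcp [-37.   0. 141.] F 0.2 -1.9 1.6 Ty -0.14 tilt -0.183 0.00345263947747033
194 [58, 62, 61, 61, 61, 55, 39, 34, 35, 36, 34, 36, 36, 33, 37, 62, 88, 95, 96, 96]
197 [61, 61, 61, 62, 62, 62, 61, 44, 35, 32, 36, 34, 36, 34, 37, 63, 90, 95, 91, 89]
200 [64, 63, 64, 63, 63, 64, 62, 47, 36, 35, 34, 34, 33, 34, 34, 51, 92, 98, 97, 97]
203 [63, 62, 63, 62, 63, 63, 62, 51, 38, 34, 36, 33, 35, 34, 34, 44, 89, 98, 97, 97]
```

{"op": "send_rows", "data": {
  "motion": [
    [[0.002,-0.006,-0.011,0.009,0.003,0,0],[0.004,-0.011,-0.022,0.017,0.006,0,0],[0.007,-0.02,-0.033,0.026,0.009,0,0],[0.01,-0.03,-0.044,0.034,0.012,0,0],[0.013,-0.038,-0.055,0.042,0.015,0,0],[0.016,-0.047,-0.067,0.051,0.018,0,0],[0.018,-0.055,-0.079,0.06,0.021,0,0],[0.021,-0.062,-0.091,0.069,0.024,0,0],[0.023,-0.068,-0.104,0.077,0.027,0,0],[0.023,-0.068,-0.104,0.077,0.027,0,0]]
  ]
}}

```text
time_s: 14.1
eef_pos: [0.5197, -0.062, 0.1204]
orientation: [1.824, 2.54, -0.015]
force: [-1.1, 0.3, 3.9]
opening: 0.008
grasp_force: 1.6
```

```bash
python3 f.py;python3 v.py
```

```text
14.1 tcp [-50.5  -0.  120.4] F 0.6 1.0 3.9 Ty -0.29 tilt -0.017 0.007713379616940936
194 [59, 64, 64, 62, 62, 62, 45, 35, 35, 34, 36, 36, 35, 34, 36, 58, 87, 96, 96, 97]
197 [61, 62, 72, 79, 79, 81, 76, 52, 36, 34, 35, 33, 34, 35, 35, 45, 70, 74, 71, 71]
200 [63, 64, 76, 81, 80, 80, 74, 53, 35, 34, 35, 36, 35, 34, 33, 39, 71, 77, 77, 76]
203 [64, 62, 65, 76, 71, 71, 70, 51, 38, 34, 35, 35, 35, 33, 36, 38, 65, 75, 77, 76]
```

{"op": "send_rows", "data": {
  "motion": [
    [[0,0,-0.005,0,0,0,0],[0,0,-0.01,0,0,0,0],[0,0,-0.01,0,0,0,0]]
  ]
}}

```text
time_s: 14.45
eef_pos: [0.5199, -0.0619, 0.12]
orientation: [1.822, 2.54, -0.014]
force: [-5.9, 1.0, 15.6]
opening: 0.005
grasp_force: 8.3
```

```bash
python3 f.py
```

```text
14.45 tcp [-50.5  -0.2 120. ] F 2.9 5.2 15.6 Ty -0.6 tilt -0.018 0.004800571038246443
```

On the rigid stop (15.6 N with only 0.4 mm of travel). Retract straight up and check.

{"op": "send_rows", "data": {
  "motion": [
    [[0,0,0.02,0,0,0,0],[0,0,0.15,0,0,0,0],[0,0,0.4,0,0,0,0],[0,0,0.65,0,0,0,0],[0,0,0.9,0,0,0,0],[0,0,0.9,0,0,0,0],[0,0,0.9,0,0,0,0]]
  ]
}}

```text
time_s: 15.15
eef_pos: [0.5204, -0.0618, 0.2992]
orientation: [1.82, 2.538, -0.012]
force: [-0.2, 0.9, -0.8]
opening: 0.007
grasp_force: 0.0
```

```bash
python3 f.py;python3 v.py; python3 - <<'E'
from h import *
s=cam("scene");b=s["color"].astype(int);i0=cv2.imread("pics/scene0.png")[:,:,::-1].astype(int)
for v in(228,240):print(v,b[v,350:396,0].tolist(),"\n before",i0[v,350:396,0].tolist())
print("handle pred tip/near",[proj(s,w(-72*cos(t),y,120+72*sin(t))).round(1) for t in(0,.1) for y in(-10,10)])
for v in range(185,206,2):print(v,b[v,296:332].mean(1).astype(int).tolist())
o=cv2.cvtColor(s["color"],cv2.COLOR_RGB2HSV);o0=cv2.cvtColor(i0.astype(np.uint8),cv2.COLOR_RGB2HSV)
for h in(o,o0):m=cv2.inRange(h[180:230,255:295],(8,90,60),(22,255,255));print(cv2.boundingRect(cv2.findNonZero(m)))
E
```

```text
15.15 tcp [-50.5  -0.7 299.2] F 0.9 -0.1 -0.8 Ty 0.05 tilt -0.02 0.006952464596449916
194 [64, 68, 69, 68, 68, 68, 51, 41, 42, 41, 44, 42, 42, 41, 40, 56, 84, 91, 92, 92]
197 [74, 74, 76, 76, 76, 77, 73, 54, 42, 43, 44, 42, 42, 42, 39, 50, 85, 91, 88, 85]
200 [76, 78, 77, 76, 77, 78, 70, 51, 35, 32, 32, 37, 35, 39, 39, 41, 86, 93, 93, 94]
203 [65, 66, 73, 72, 67, 68, 67, 49, 34, 33, 33, 33, 33, 33, 34, 40, 77, 91, 93, 92]
228 [22, 23, 21, 19, 38, 104, 115, 114, 114, 116, 115, 66, 21, 26, 85, 110, 114, 115, 114, 81, 39, 22, 22, 21, 23, 23, 23, 23, 21, 23, 23, 24, 23, 22, 23, 24, 21, 24, 23, 22, 22, 34, 71, 76, 76, 76] 
 before [19, 24, 27, 23, 51, 139, 157, 198, 209, 214, 212, 125, 45, 25, 16, 34, 120, 199, 214, 213, 213, 172, 89, 40, 37, 40, 40, 40, 40, 42, 41, 41, 41, 42, 41, 41, 42, 42, 41, 41, 41, 41, 38, 35, 68, 74]
240 [17, 19, 16, 20, 55, 90, 96, 95, 96, 95, 81, 39, 14, 40, 87, 97, 95, 97, 95, 50, 21, 18, 20, 19, 18, 19, 20, 17, 18, 17, 17, 17, 19, 19, 18, 19, 18, 20, 20, 18, 19, 36, 38, 39, 51, 63] 
 before [18, 17, 18, 20, 54, 88, 94, 94, 94, 95, 78, 38, 22, 29, 18, 35, 86, 9
[... 1288 characters left out ...]
55, 155, 155, 157, 156, 156, 157, 156, 158]
199 [58, 64, 68, 69, 68, 68, 68, 66, 68, 72, 123, 138, 142, 142, 143, 143, 144, 145, 144, 147, 147, 147, 148, 149, 149, 150, 150, 152, 152, 153, 154, 153, 154, 154, 155, 155]
201 [58, 58, 65, 69, 67, 68, 68, 67, 67, 63, 67, 70, 69, 70, 71, 70, 71, 71, 72, 73, 78, 80, 82, 83, 85, 88, 90, 94, 97, 97, 99, 106, 118, 121, 124, 133]
203 [57, 58, 65, 68, 68, 68, 69, 68, 69, 68, 68, 68, 68, 68, 69, 65, 62, 61, 62, 61, 62, 60, 60, 61, 60, 61, 61, 61, 62, 60, 47, 49, 61, 64, 64, 65]
205 [60, 59, 67, 70, 70, 68, 68, 69, 68, 70, 69, 69, 70, 70, 69, 66, 63, 62, 61, 61, 62, 62, 61, 60, 62, 62, 61, 61, 63, 61, 40, 46, 62, 65, 66, 66]
(9, 7, 22, 36)
(9, 7, 22, 36)
```

The handle lies flat at the predicted rows (194–200), the cover has moved in about 2.4 px (≈5 mm), and the slide box is unmoved. Hand in.

```bash
python3 -c "
from workcell import env
print(env.close_job())"
```

```text
the job is handed in; nothing more can be done
None
```

The latch is closed: the claw is hooked behind the keeper bar, the lever lies flat on its stop, and the cover has been pulled in by about 5 mm. Peak measured tool force was about 16 N (the fixed 30 N pinch grip aside), it took about 15 s, and the job is handed in, with the verdict not shown to me.

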